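# Lock a plunge router at half plunge

## Task

Put the plunge router away in its locked half-plunge position, using your fingertips only: press its lock lever fully down, then push the sprung head down from above until the stop pin has clicked in under the tooth of the catch bar, and let go so that the head springs back up a little and stays caught half-way. Do not push so far that the cutter touches the bench. Do not pick up, drag or tip the router, and leave the carving tools, the figure, the glue and the offcut where they are.

Things in the scene. Friction and masses are not known exactly. Their poses are not given: they have to be found in the camera images.
- router: Plunge router standing loose on the bench, 4.6 kg, 268 mm tall with its head up; round base 165 mm across. Origin: centre of the base's underside; z up. Its two handle knobs (48 mm balls, 132 mm up) point along +y and -y, 122 mm from the centre; the lock lever and catch bar are on its -x side, the depth rod on its +x side. Pushing straight down does not shift it.
- router_head (a joint): How far the head is plunged straight down, m. 0 = up, as found. Springs push it up: 9 N starts it, 20 N at 0.05. The cutter reaches the bench at 0.064. With the lever down the stop pin rides over a bevelled tooth from 0.021 (2 N more) and snaps under it at 0.032 to 0.034; let go from beyond 0.036 and the head rises and stops, caught, at 0.032. With the lever up nothing catches it.
- cap_top (a point): Centre of the flat, level, black top cap of the router's head, 76 mm across, 268 mm above the bench with the head up; it goes straight down with the head. Nothing stands above it; a good place to push.
- lock_lever (a joint): Angle of the lock lever on the router head's -x side, rad: 0 = up (paddle 20 degrees above level, head free), 0.70 = fully down on its stop (20 degrees below level, stop pin freed to catch). It starts at 0 to 0.1, stays where it is put and takes about 2 N on the pad; below about 0.5 the catch may not hold. The lever rides with the head.
- lever_pad (a point): Centre of the upper face of the black lever's pad, 30 mm long (along the router's x), 26 mm wide, 6 mm thick; 120 mm from the router's centre line towards its -x and 47 mm out from the lever's pivot. With the head up this face is 241 mm above the bench with the lever up, 209 mm with it fully down. The motor housing, 88 mm across, stands behind it.
- wide_gouge: Carving gouge with a turned wooden handle and steel blade, 250 mm long, 29 mm high, lying near the router on its +y side. Origin underneath, where handle and blade meet. Leave alone.
- narrow_gouge: A like gouge with a narrower blade, lying apart on the bench. Origin underneath, where handle and blade meet. Leave alone.
- spanner: Double-ended steel collet spanner, 170 mm long, 6 mm thick, lying behind the router (its +x side). Origin in the middle, underneath. Leave alone.
- mallet: Round wooden carver's mallet, 242 mm tall and 92 mm across, standing on its head, handle up. Origin at the centre of its underside. Leave alone.
- offcut: Pale wooden offcut, 85 x 50 x 40 mm high, lying near the router on its -y side. Origin at the centre of its underside. Leave alone.
- figurine: Small carved wooden figure in a veil on a square 62 mm plinth, 192 mm tall. Origin at the centre of its underside. Leave alone.
- glue_bottle: White bottle of wood glue, 62 mm across and 190 mm tall. Origin at the centre of its underside. Leave alone.

How it is judged:
By the outcome, as a careful person would: the job done as asked, in the order asked, and still so for the second after the job is handed in, with the robot touching nothing.
It also fails if it takes over 38 s, if anything falls off the work surface, if the arm or the gripper's body presses on something with over 40 N, if the wrist force passes 120 N, or if a joint passes its speed limit or range.

## Robot

A 7-joint arm with a two-finger parallel gripper is mounted at the origin on the work surface. World frame = base frame: x ahead of the robot, y to its left, z up, the work surface at z = 0. Lengths are in m, angles in degrees, forces in N, time in s.
With the tool pointing down it reaches from about 0.425 to 1.025 m from the base axis. Payload 3.6 kg.
Tool frame: the origin (TCP) lies between the finger pads; the fingertips stand 8 mm ahead of it and the grasp point (between the pads) lies 11 mm behind it; z points along the fingers, y is the line along which they close (so a half turn about z gives the same grasp; the last joint's range is limited). The gripper opens to 85 mm and grips with 20 to 120 N. Pads are 22 mm wide; open, the fingers measure 114 mm over their backs; the gripper's body (76 mm by 85 mm) begins 54 mm behind the grasp point. The pads swing forward as they close: fully open they stand 13 mm farther back than shut.
Start: joints at [-71.648, 33.873, 2.773, 92.16, -1.908, 54.013, -1.931], TCP at [0.292, 0.664, 0.239] pointing down, gripper open.
Joint ranges: [-153.93, 153.93], [-27.13, 128.08], [-72.61, 78.16], [10.71, 143.7], [-87.88, 267.88], [4.46, 118.87], [-176.78, 176.78]. Speed limits (degrees/s): [147.25, 147.25, 180, 180, 180, 180, 180].

## Interface

Orientations are given as [roll, pitch, yaw] about the fixed x, y, z axes, in that order (R = Rz(yaw) Ry(pitch) Rx(roll)).
In Python, from plant import read_state, read_camera, calibration, finish_job gives the robot as it stands.
- The arm moves only by the tool apply_moves, never from a script. Its argument "targets" is a list of rows, each a list of 5 numbers: the finger opening in cm, from 0 to 8.54, then the shift along the tool's x, y, z in cm, then the turn about the tool's z in rad. A call has 1 to 20 rows; each row shifts and turns the commanded pose from where the row before left it, along the tool's axes as they then stand; what a row does not reach is not made up. A row lasts 1/10 s, in which the tool goes at most 50 mm and 8.59 degrees, less where a joint would pass 70% of its speed; a pose out of reach is approached as far as the arm can. A call with a gripper value outside its range is refused whole. The fingers move at their own pace and stop on an object; the grip force is fixed at half the most. Time passes only in rows, so rows that do not move let the fingers close. It gives the time, the measured TCP pose, the force, the opening and the grip force at its end, in the units of the state.
- read_state(): the state, without advancing time (a new reading comes with each control period).
- read_camera(name): name is "scene" or "top" or "wrist"; returns the picture (420x560x3 uint8, red, green, blue); there is no depth.
- calibration(name): a dict with "K" (3x3 intrinsics, pixels), "position" and "rotation" of the camera in the world; the wrist camera has in their place "hand_eye" (4x4, takes a point from camera to tool coordinates, whose origin is the TCP and whose axes are the flange's). Camera axes: x right, y down, z forward; pixel columns grow to the right and rows downward; lengths in m; the calibration is good to about 2 mm. A picture is of the moment at which its call begins: read the wrist's pose just before it. calibration takes no time and is no camera call.
- finish_job(): hands the job in; it is judged then, once.
The state is a dict: "time": time; "joint_positions": joint angles; "qd": joint speeds; "joint_efforts": joint torques, N m; "position": TCP position; "orientation": TCP orientation; "ft_force": force on the tool from outside, world axes, zero at the start; "wrist_torque": the same for the moment, N m; "opening": opening from 0.0 (shut) to 1.0 (fully open); "grip_force": force on a finger pad.
Only numpy, scipy, OpenCV 4.12 (cv2) and the standard library are available. Lean on these libraries where they do the work, as an engineer would, in place of code of your own. Each camera call takes 0.05 s, during which the arm holds its last target. There are 200 camera calls.

## Working session

There is one attempt and no reset: what is moved stays moved. The work goes in short steps, Python scripts to look and compute and a tool call to move; the robot and the scene stay as the last step left them, time stands still between calls to the robot, and variables do not carry over. Pictures are saved under pics/ and viewed, at most 10 in all, crops included, and the job is handed in when it is done.

Besides the shell and the picture viewer there is one more tool, called after "Emit:" by a JSON object that holds its "method" and its "body", one argument or row to a line. apply_moves: Moves the arm, as the interface text tells. Its arguments: {"type":"object","properties":{"targets":{"type":"array","items":{"type":"array","items":{"type":"number"}}}},"required":["targets"]}

```bash
mkdir -p pics
python3 - <<'E'
from plant import *
import cv2,numpy as np
for n in("scene","top"):
    cv2.imwrite(f"pics/{n}0.png",cv2.cvtColor(read_camera(n),cv2.COLOR_RGB2BGR))
    c=calibration(n);print(n,c)
print(calibration("wrist"));print(read_state())
E
```

```text
scene {'K': array([[383.3278353 ,   0.        , 283.76203602],
       [  0.        , 383.3278353 , 205.18200032],
       [  0.        ,   0.        ,   1.        ]]), 'position': array([1.25797953, 0.15472818, 1.13292687]), 'rotation': array([-1.45024982e+02,  1.13406521e-01,  1.03370228e+02])}
top {'K': array([[417.35011161,   0.        , 282.39669006],
       [  0.        , 417.35011161, 213.23280324],
       [  0.        ,   0.        ,   1.        ]]), 'position': array([0.47052444, 0.02907841, 1.49901933]), 'rotation': array([-175.34827953,   -0.45482901,  -91.68326794])}
{'K': array([[345.66754401,   0.        , 281.99485535],
       [  0.        , 345.66754401, 208.27076341],
       [  0.        ,   0.        ,   1.        ]]), 'hand_eye': array([[ 6.87407384e-04, -9.57955199e-01, -2.86917000e-01,
         7.26356437e-02],
       [ 9.99999547e-01,  4.69462950e-04,  8.28401939e-04,
        -2.71753118e-04],
       [-6.58875043e-04, -2.86917439e-01,  9.57955087e-01,
        -1.34683492e-01],
       [ 0.00000000e+00,  0.00000000e+00,  0.00000000e+00,
         1.00000000e+00]])}
{'time': 0.1, 'joint_positions': array([-71.64794425,  33.91897872,   2.7668674 ,  92.23038928,
        -1.90868251,  54.01167538,  -1.92907023]), 'qd': array([ 0.0793181 , -0.11184192,  0.05330785, -0.18277249, -0.02942787,
       -0.06071658, -0.08445601]), 'joint_efforts': array([ 4.33494482e-03, -5.49999762e+01,  1.55315045e+00, -1.98826361e+01,
        9.73628688e-03,  3.80717567e-03,  4.62828623e-06]), 'position': array([0.29120197, 0.6631405 , 0.23826494]), 'orientation': array([-1.79885183e+02,  5.38923026e-03,  1.56297351e+02]), 'ft_force': array([-0.19084493, -0.05508517,  0.26339288]), 'wrist_torque': array([-0.02914089,  0.01710471,  0.05859206]), 'grip_force': 0.0, 'opening': 1.0039905856724691}
```

View pics/scene0.png

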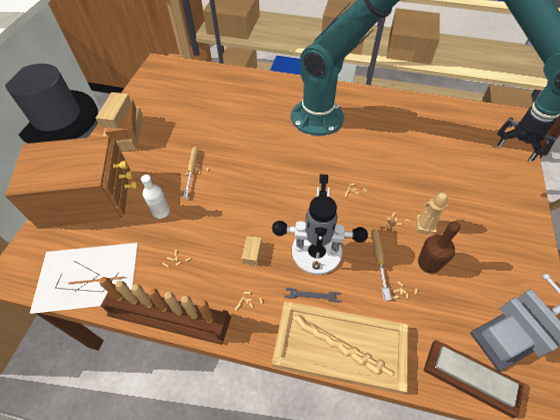

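View pics/top0.png

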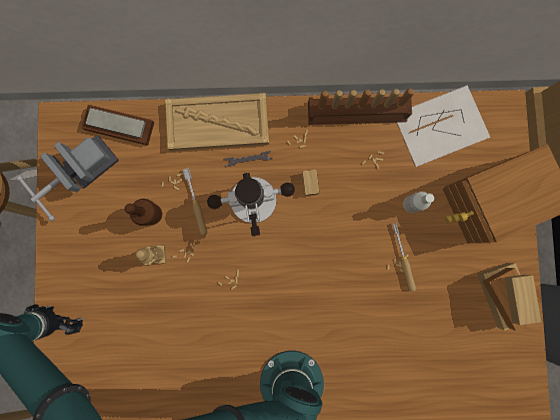

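The scene view shows the router at about (320,230), its lever towards the robot at (323,185). The top view shows the cap at about (249,187), the knobs at (214,202) and (287,189), and the lever pad at (255,230). Next I'll enlarge both.

Run:
```python
import cv2,numpy as np
t=cv2.imread("pics/top0.png")[160:250,200:310];s=cv2.imread("pics/scene0.png")[165:280,265:375]
a=cv2.resize(t,None,fx=3.6,fy=3.6,interpolation=cv2.INTER_CUBIC);b=cv2.resize(s,None,fx=3.6,fy=3.6,interpolation=cv2.INTER_CUBIC)
o=np.zeros((max(a.shape[0],b.shape[0]),a.shape[1]+b.shape[1],3),np.uint8);o[:a.shape[0],:a.shape[1]]=a;o[:b.shape[0],a.shape[1]:]=b
print(o.shape,a.shape);cv2.imwrite("pics/crop.png",o)
```

```text
(414, 792, 3) (324, 396, 3)
```

View pics/crop.png

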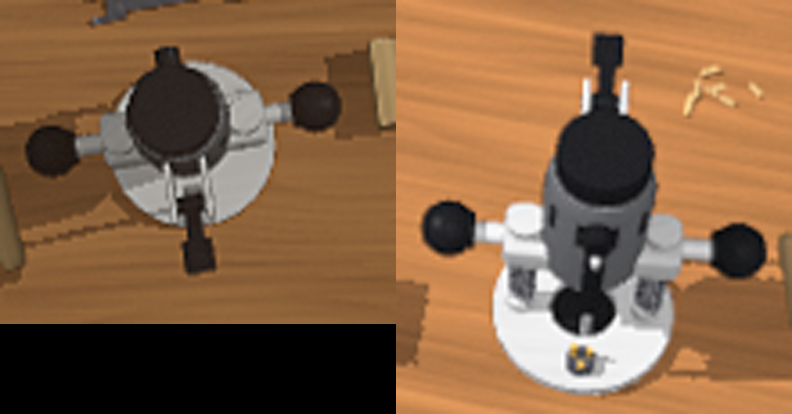

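In the enlarged crop, the top view has the cap at (175,109), knobs at (54,151) and (315,106), and pad at (200,254). The scene view has the cap at (604,158), knobs at (449,227) and (738,250), and pad at (607,49).

```bash
cat > h.py <<'E'
from plant import *
import cv2,numpy as np
from scipy.spatial.transform import Rotation as R
from scipy.optimize import least_squares
def proj(n,P):
    c=calibration(n);M=R.from_euler('xyz',c['rotation'],degrees=True).as_matrix()
    q=(np.atleast_2d(P)-c['position'])@M; q=q@c['K'].T
    return q[:,:2]/q[:,2:]
E
python3 - <<'E'
from h import *
loc=np.array([[0,0,.268],[0,.122,.132],[0,-.122,.132],[-.120,0,.239]])
T=np.array([[175,109],[54,151],[315,106],[200,254]])/3.6+[200,160]
S=np.array([[604-396,158],[738-396,250],[449-396,227],[607-396,49]])/3.6+[265,165]
def W(p): return R.from_euler('z',p[2]).apply(loc)+[p[0],p[1],0]
for n in(0,1,2):
  f=lambda p:np.r_[(proj('top',W(p))-T).ravel()*(n!=2),(proj('scene',W(p))-S).ravel()*(n!=1)]
  r=least_squares(f,[.6,.1,0]);print(r.x,np.degrees(r.x[2]));print(r.fun.round(1));print(W(r.x).round(4))
E
```

```text
[0.64520596 0.11745912 0.14148711] 8.106614070496741
[-1.  -1.2 -0.9 -0.9 -0.3 -0.8 -0.7 -1.2 -0.1 -3.7 -0.6 -0.5 -0.6 -0.3
 -0.4 -0.6]
[[ 0.6452  0.1175  0.268 ]
 [ 0.628   0.2382  0.132 ]
 [ 0.6624 -0.0033  0.132 ]
 [ 0.5264  0.1005  0.239 ]]
[0.64189452 0.11535914 0.14225293] 8.150492473076419
[-0.2 -0.1 -0.2  0.1  0.4  0.1  0.1 -0.2 -0.  -0.  -0.  -0.  -0.  -0.
 -0.  -0. ]
[[ 0.6419  0.1154  0.268 ]
 [ 0.6246  0.2361  0.132 ]
 [ 0.6592 -0.0054  0.132 ]
 [ 0.5231  0.0983  0.239 ]]
[0.64949091 0.11937758 0.14095697] 8.076239598215981
[-0.  -0.  -0.  -0.  -0.  -0.  -0.  -0.   0.3 -2.3 -0.1  0.9 -0.3  1.
  0.   0.7]
[[ 0.6495  0.1194  0.268 ]
 [ 0.6324  0.2402  0.132 ]
 [ 0.6666 -0.0014  0.132 ]
 [ 0.5307  0.1025  0.239 ]]
```

Emit:
{"method": "apply_moves", "body": {
  "targets": [
    [0,0,0,-4,-0.14],
    [0,0,0,-4,-0.14],
    [0,0,0,-4,-0.14],
    [0,0,0,-4,-0.14],
    [0,-0.8,-3.9,0,0],
    [0,-0.8,-3.9,0,0],
    [0,-0.8,-3.9,0,0],
    [0,-0.8,-3.9,0,0],
    [0,-0.8,-3.9,0,0],
    [0,-0.8,-3.9,0,0],
    [0,-0.8,-3.9,0,0],
    [0,-0.8,-3.9,0,0],
    [0,-0.8,-3.9,0,0],
    [0,-0.8,-3.9,0,0],
    [0,-0.8,-3.9,0,0],
    [0,-0.8,-3.9,0,0],
    [0,-0.8,-3.9,0,0],
    [0,-0.8,-3.9,0,0],
    [0,-0.8,-3.9,0,0],
    [0,0,0,0,0]
  ]
}}

```text
time: 2.1
position: [0.4967, 0.0955, 0.3991]
orientation: [-179.8, 0.0, -172.2]
ft_force: [1.0, 0.5, 0.7]
opening: 0.001
grip_force: 0.0
```

```bash
cat >> h.py <<'E'
def wproj(s,P):
    c=calibration('wrist');H=c['hand_eye'];M=R.from_euler('xyz',s['orientation'],degrees=True).as_matrix()
    q=(np.atleast_2d(P)-s['position'])@M; q=(q-H[:3,3])@H[:3,:3]; q=q@c['K'].T
    return q[:,:2]/q[:,2:]
E
python3 - <<'E'
from h import *
import json
s=read_state();im=read_camera('wrist')
json.dump({k:list(s[k]) for k in('position','orientation')},open('s1.json','w'))
cv2.imwrite('pics/w1.png',cv2.cvtColor(im,cv2.COLOR_RGB2BGR))
print(s['time'],s['position'],s['orientation'],s['ft_force'],s['opening'],s['joint_positions'])
print(wproj(s,[[.644,.117,.268],[.525,.1,.239]]))
E
```

```text
2.1 [0.49673532 0.0955387  0.39914882] [-1.79808049e+02  6.28875728e-04 -1.72246217e+02] [0.98490531 0.52365416 0.65814822] 0.0008844022611114143 [-25.39113136   8.24245502  10.62252153 109.13321131  -1.48848335
  62.79473719  83.55910314]
[[284.14961098 355.93022972]
 [283.51166939 222.12659486]]
```

View pics/w1.png

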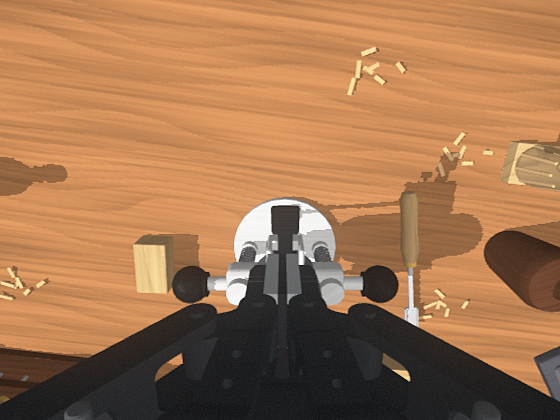

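The pad shows at (286,219), about 2 mm from where the fit predicted it. The knobs sit symmetric about column 285, so the yaw is right. I'll aim slightly outward on the pad, at (0.517, 0.102).

Emit:
{"method": "apply_moves", "body": {
  "targets": [
    [0,-1.0,0.2,0,0],
    [0,-1.1,0.2,2,0],
    [0,0,0,3,0],
    [0,0,0,3,0],
    [0,0,0,3,0],
    [0,0,0,2,0],
    [0,0,0,1,0],
    [0,0,0,0,0],
    [0,0,0,0,0]
  ]
}}

```text
time: 3.05
position: [0.5164, 0.1106, 0.2599]
orientation: [180.0, 0.1, -171.5]
ft_force: [-0.0, -0.4, -0.5]
opening: -0.001
grip_force: 0.0
```

Emit:
{"method": "apply_moves", "body": {
  "targets": [
    [0,0,0,0.5,0],
    [0,0,0,0.5,0],
    [0,0,0,0.5,0],
    [0,0,0,0.5,0],
    [0,0,0,0,0]
  ]
}}

```text
time: 3.55
position: [0.5154, 0.1095, 0.2387]
orientation: [-180.0, -0.0, -171.6]
ft_force: [-0.6, -0.2, -0.4]
opening: 0.0
grip_force: 0.0
```

Run:
```python
from h import *
s=read_state();w=read_camera('wrist')[150:400,180:400];c=read_camera('scene')[155:255,275:375]
a=cv2.resize(w,(440,500));b=cv2.resize(c,(350,350),interpolation=cv2.INTER_CUBIC)
o=np.zeros((500,790,3),np.uint8);o[:,:440]=a;o[:350,440:]=b
cv2.imwrite('pics/w2.png',o[...,::-1]);print(s['position'],s['ft_force'])
print((wproj(s,[[.5225,.102,.239],[.5225,.102,.225]])-[180,150])*2)
```

```text
[0.51538077 0.10950201 0.23868227] [-0.62946384 -0.24307799 -0.38543503]
[[166.62171606 284.95142433]
 [169.65923764 254.40638063]]
```

View pics/w2.png

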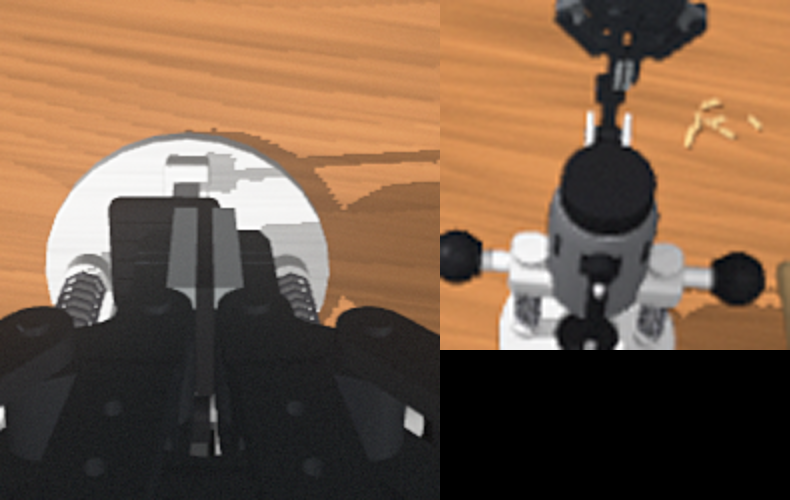

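The wrist view shows the pad centred at column 164 and the closed fingertips at 205, which puts them about 9 mm too far to +y. Along x they line up well. I'll lift, shift over and press.

Emit:
{"method": "apply_moves", "body": {
  "targets": [
    [0,0,0,-0.8,0],
    [0,0,-0.5,0,0],
    [0,0,-0.4,0,0],
    [0,0,0,0.4,0],
    [0,0,0,0.4,0],
    [0,0,0,0.4,0],
    [0,0,0,0.4,0],
    [0,0,0,0,0],
    [0,0,0,0,0]
  ]
}}

```text
time: 4.55
position: [0.517, 0.1009, 0.2311]
orientation: [180.0, -0.0, -171.6]
ft_force: [0.4, -0.1, -0.6]
opening: 0.003
grip_force: 0.0
```

Emit:
{"method": "apply_moves", "body": {
  "targets": [
    [0,0,0,0.3,0],
    [0,0,0,0.3,0],
    [0,0,0,0.2,0],
    [0,0,0,0.2,0],
    [0,0,0,0,0]
  ]
}}

```text
time: 5.05
position: [0.517, 0.1007, 0.2211]
orientation: [-180.0, -0.0, -171.6]
ft_force: [0.5, 0.6, 0.1]
opening: 0.002
grip_force: 0.1
```

Emit:
{"method": "apply_moves", "body": {
  "targets": [
    [0,0,0,0.2,0],
    [0,0,0,0.2,0],
    [0,0,0,0,0]
  ]
}}

```text
time: 5.35
position: [0.5173, 0.1007, 0.2173]
orientation: [-180.0, 0.0, -171.6]
ft_force: [0.1, -0.0, 1.9]
opening: -0.0
grip_force: 0.5
```

Emit:
{"method": "apply_moves", "body": {
  "targets": [
    [0,0,0,0.2,0],
    [0,0,0,0.2,0]
  ]
}}

```text
time: 5.55
position: [0.5174, 0.1007, 0.2143]
orientation: [180.0, 0.0, -171.6]
ft_force: [-2.3, 0.0, 10.6]
opening: -0.001
grip_force: 5.2
```

Run:
```python
from h import *
s=read_state();w=read_camera('wrist')[150:400,180:400];c=read_camera('scene')[155:255,275:375]
a=cv2.resize(w,(440,500));b=cv2.resize(c,(350,350),interpolation=cv2.INTER_CUBIC)
o=np.zeros((500,790,3),np.uint8);o[:,:440]=a;o[:350,440:]=b
cv2.imwrite('pics/w3.png',o[...,::-1]);print(s['position'],s['ft_force'])
```

```text
[0.51739666 0.10072927 0.21431811] [-2.29245823e+00  6.44344412e-03  1.06103116e+01]
```

View pics/w3.png

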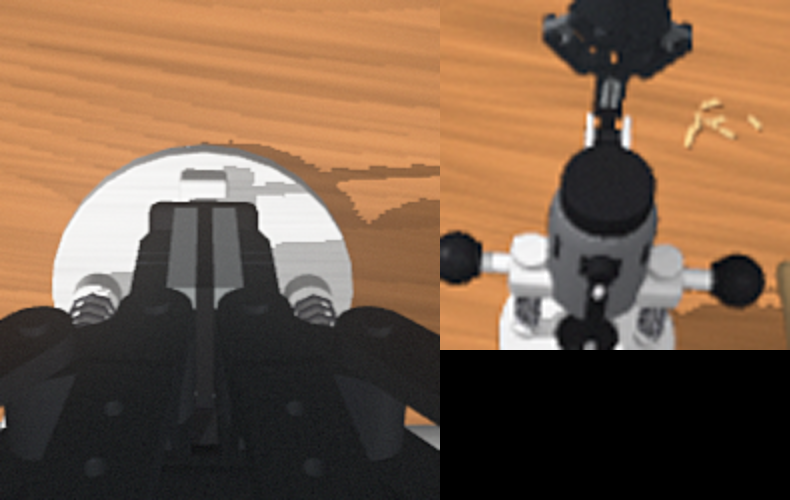

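The tips are centred on the pad and the force has jumped to 10.6 N with the tips at z = 0.206, so the lever is on its stop. I'll go up and over to the cap.

Emit:
{"method": "apply_moves", "body": {
  "targets": [
    [0,0,0,-1,0],
    [0,0,0,-3,0],
    [0,0,0,-4,0],
    [0,0,0,-1.5,0],
    [0,-2,0,0,0],
    [0,-3,0,0,0],
    [0,-3.5,-0.1,0,0],
    [0,-3,-0.1,0,0],
    [0,-1.2,0,0,0],
    [0,0,0,0,0],
    [0,0,0,0,0],
    [0,0,0,0,0]
  ]
}}

```text
time: 6.85
position: [0.6411, 0.1169, 0.3082]
orientation: [180.0, -0.1, -171.6]
ft_force: [-1.0, 0.8, 1.1]
opening: -0.001
grip_force: 0.0
```

Run:
```python
from h import *
s=read_state();w=read_camera('wrist')[150:400,150:430];c=read_camera('scene')[145:255,275:375]
a=cv2.resize(w,(440,393));b=cv2.resize(c,(350,385),interpolation=cv2.INTER_CUBIC)
o=np.zeros((500,790,3),np.uint8);o[:393,:440]=a;o[:385,440:]=b
cv2.imwrite('pics/w4.png',o[...,::-1]);print(s['position'],s['ft_force'])
```

```text
[0.64114841 0.11690083 0.30817538] [-1.00256441  0.79044011  1.05518361]
```

View pics/w4.png

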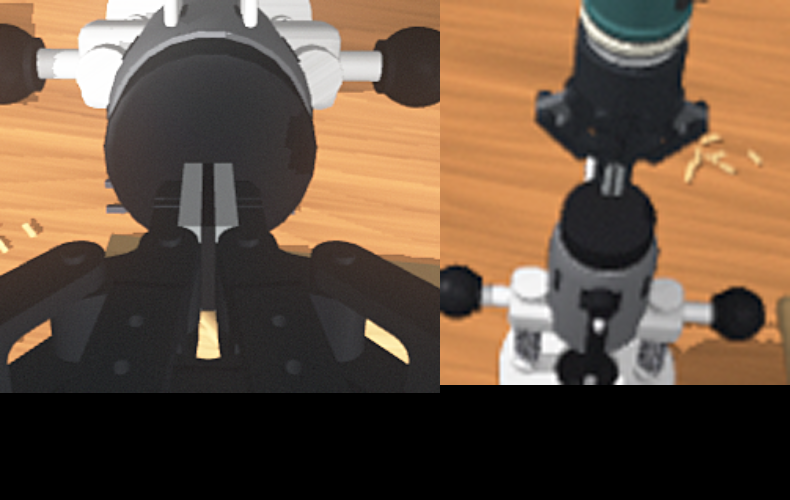

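The closed fingertips are over the cap, within a few mm of its centre. Now I'll push down towards a plunge of about 0.043 (TCP z about 0.233).

Emit:
{"method": "apply_moves", "body": {
  "targets": [
    [0,0,0,1,0],
    [0,0,0,1,0],
    [0,0,0,0.7,0],
    [0,0,0,0.5,0],
    [0,0,0,0.5,0],
    [0,0,0,0.5,0],
    [0,0,0,0.5,0],
    [0,0,0,0.5,0],
    [0,0,0,0.5,0],
    [0,0,0,0,0],
    [0,0,0,0,0]
  ]
}}

```text
time: 8.05
position: [0.6422, 0.1171, 0.2535]
orientation: [180.0, -0.1, -171.6]
ft_force: [-5.1, -1.5, 12.8]
opening: -0.0
grip_force: 6.6
```

Emit:
{"method": "apply_moves", "body": {
  "targets": [
    [0,0,0,0.4,0],
    [0,0,0,0.4,0],
    [0,0,0,0.4,0],
    [0,0,0,0.4,0],
    [0,0,0,0.4,0],
    [0,0,0,0,0],
    [0,0,0,0,0]
  ]
}}

```text
time: 8.75
position: [0.6422, 0.1171, 0.234]
orientation: [180.0, -0.1, -171.6]
ft_force: [-6.0, -1.0, 16.2]
opening: -0.0
grip_force: 7.9
```

Emit:
{"method": "apply_moves", "body": {
  "targets": [
    [0,0,0,0.3,0],
    [0,0,0,0,0],
    [0,0,0,-0.4,0],
    [0,0,0,-0.4,0],
    [0,0,0,-0.4,0],
    [0,0,0,-0.4,0],
    [0,0,0,-0.2,0],
    [0,0,0,0,0]
  ]
}}

```text
time: 9.55
position: [0.643, 0.1172, 0.2461]
orientation: [-180.0, 0.0, -171.6]
ft_force: [-0.3, -1.5, -0.1]
opening: 0.002
grip_force: 0.0
```

Emit:
{"method": "apply_moves", "body": {
  "targets": [
    [0,0,0,-1,0],
    [0,0,0,-3,0],
    [0,0,0,-4,0],
    [0,0,0,-4,0],
    [0,3,0,0,0],
    [0,4,0,0,0],
    [0,4,0,0,0],
    [0,4,0,0,0],
    [0,4,0,0,0],
    [0,3,0,0,0],
    [0,0,0,0,0],
    [0,0,0,0,0]
  ]
}}

```text
time: 10.75
position: [0.4253, 0.0851, 0.3669]
orientation: [180.0, 0.1, -171.6]
ft_force: [-0.0, 0.1, 0.6]
opening: -0.001
grip_force: 0.0
```

Run:
```python
from h import *
s=read_state();w=read_camera('wrist');c=read_camera('scene')[145:265,265:375];t=read_camera('top')[160:250,200:310]
f=lambda i,k:cv2.resize(i,None,fx=k,fy=k,interpolation=cv2.INTER_CUBIC)
a=f(c,3.6);b=f(t,3.6);
o=np.zeros((590,792,3),np.uint8);o[:a.shape[0],:396]=a;o[:b.shape[0],396:]=b;w=f(w,.62);o[590-w.shape[0]:,792-w.shape[1]:]=w
cv2.imwrite('pics/w5.png',o[...,::-1]);print(s['position'],s['ft_force'])
for z in(.268,.236):print(z,(proj('scene',[.642,.117,z])-[265,145])*3.6,(proj('top',[.642,.117,z])-[200,160])*3.6+[396,0])
```

```text
[0.42533448 0.08513499 0.36686066] [-0.03740917  0.07859604  0.55495769]
0.268 [[207.8122502  213.35022975]] [[568.19096892 108.64131248]]
0.236 [[204.49776355 236.7968953 ]] [[571.01150567 113.78849892]]
```

View pics/w5.png

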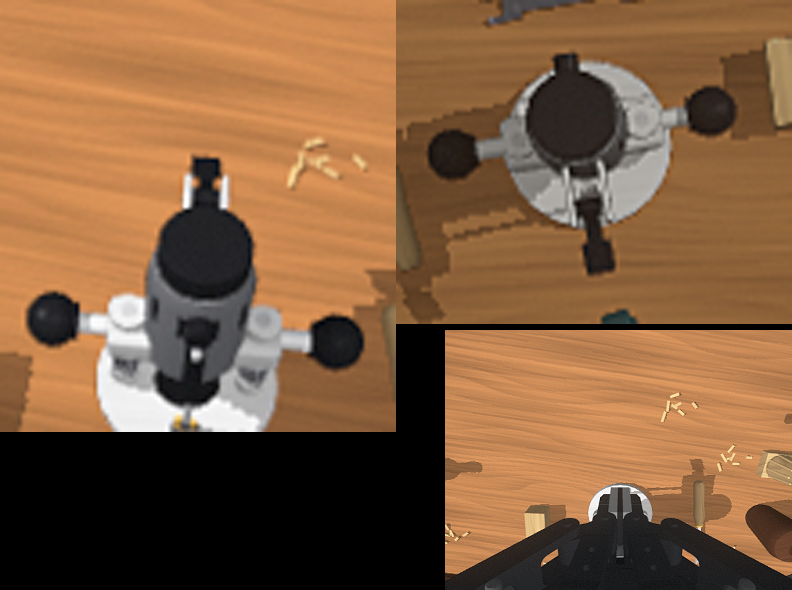

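The cap in the scene view has dropped about 21 px (23 expected for 0.032). The tips read no force at z = 0.238, so the head is caught. The lever is down and the base hasn't moved.

```bash
python3 -c "
from plant import *
print(finish_job())"
```

```text
the job is handed in; nothing more can be done
None
```

The job is handed in: the lock lever is fully down, and the router head was pushed to about 44 mm and let go. It now sits caught at about 32 mm of plunge, judging by the camera and the fingertip force. In the views I checked, nothing else had moved.

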